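Load two filter cartridges and set the bleed screw

TASK

Fit the new filter cartridges to the aquarium's filter block: the blue-capped one fully home in the one-dot port first, then the black-capped one in the two-dot port. Then turn the red thumbscrew clockwise until it seats, back it off a quarter turn, and finish with the gripper still closed on the screw, holding it there. Leave everything else on the bench where it stands.

Things in the scene. Friction and masses are not known exactly. Their poses are not given: they have to be found in the camera images.
- blue_cart_mid (a point): Centre (half-way up, on the axis) of the new cartridge with the blue cap: an upright white cylinder, 34 mm across and 85 mm tall, slightly chamfered foot, its top 24 mm blue, about 90 g. Stands loose on the bench at the start; its z axis is the cylinder's axis, up.
- black_cart_mid (a point): The same for the new cartridge with the black cap; same size and shape. The two stand on either side of the bench in front of the filter block and may have changed places.
- manifold: Fixed dark grey filter block, 110 x 350 mm (x, y) and 40 mm high; origin under its centre; x points across it, away from the robot, y along the row of ports towards the thumbscrew, z up. Three round ports in a row along y, 70 mm apart: one-dot, two-dot, and three-dot, the last closed by a fixed white cap and not used. The dots are white, 12 mm, on the robot's side of each port.
- port1 (a point): Centre of the mouth of the one-dot port, level with the block's top, 40 mm above the bench; axes as the block's. A blind round hole 38 mm across and 25 mm deep. A cartridge fully home stands on its floor, its centre 17.5 mm above the mouth, 60 mm of it showing.
- port2 (a point): Centre of the mouth of the two-dot port, 70 mm from port 1; same size and axes. The third port, 70 mm further on (three dots), is closed by a fixed white cap 10 mm high and is not used.
- screw_grip (a point): Point on the vertical axis of the red thumbscrew at gripping height, 119 mm above the bench, 180 mm along the row from port 2. Its upright bar is 46 mm long (this point's x), 14 mm thick, 38 mm high (top 12 mm above this point), on a disc 48 mm across whose top is 26 mm below the point. White pointer stripe on the bar's top, -x half. Does not rise or sink as it turns.
- screw (a joint): Thumbscrew angle, rad. Grows clockwise seen from above (tightening), falls as it is backed off. Seated at its hard stop, 3.14; other end 0. At 0 the white pointer points along the block's -x (to the robot), at 3.14 along +x, to the red mark on the dial; black marks a quarter turn apart. Steady friction about 0.06 N m; stays where it is left.
- old_cart: Bystander: used brown cartridge with a yellow cap, 34 mm across, 85 mm tall, standing between the new ones. Origin at the centre of its underside.
- reagent: Bystander: small bottle with green cap, 36 mm across, 75 mm tall. Origin under its centre.
- food_jar: Bystander: jar with orange cap, 60 mm across, 65 mm tall. Origin under its centre.
- beaker: Bystander: clear cup, 68 mm across, 80 mm tall. Origin under its centre.
- magnet: Bystander: black magnet cleaner, 70 x 45 x 40 mm. Origin under its centre.
- frag: Bystander: coral fragment on a round grey plug 52 mm across, 52 mm tall. Origin under its centre.
- driver: Bystander: screwdriver with black handle lying on the bench, about 200 mm long.
Not all that is in view belongs to the job. Leave any purple look-alike of the part that bears black_cart_mid alone. What is shaped like the part that bears blue_cart_mid but pink is not meant.

How it is judged:
On the way, in this order (a step that is already met when the one before it is completed fails the run):
1. the blue-capped cartridge is fully home in the one-dot port (horizontal distance between blue_cart_mid and port1 below 0.006 m and z of blue_cart_mid in the frame of port1 between 0.012 and 0.021 m and angle between blue_cart_mid's own z axis and vertical below 0.1 rad), for 0.2 s.
2. the black-capped cartridge is fully home in the two-dot port (horizontal distance between black_cart_mid and port2 below 0.006 m and z of black_cart_mid in the frame of port2 between 0.012 and 0.021 m and angle between black_cart_mid's own z axis and vertical below 0.1 rad), for 0.2 s.
3. the thumbscrew is turned clockwise to its seat, both cartridges home (all of step 1 and all of step 2 and value of joint screw above 3.042 rad), for 0.1 s.
At the end, for the whole second after the job is handed in: Screw seated (within 0.1 rad) after both cartridges were loaded in order, now backed off 1.57 rad, give or take 0.26, still, and gripped with over 2 N; both cartridges home in their ports (axis within 6 mm, foot within 3.5 mm of the floor, tilt under 0.1 rad) (all of step 1 and all of step 2 and value of joint screw between 1.311 and 1.831 rad and velocity of joint screw between -0.1 and 0.1 rad/s and contact force between the fingers and screw above 2 N); the arm keeps its last pose, push and grip.
It fails at once if another thing on the bench is moved more than 20 mm (distance of any of old_cart, reagent, food_jar, beaker, magnet, frag, driver from where it was at the start of the episode above 0.02 m).
It also fails if it takes over 70 s, if anything falls off the work surface, if the arm or the gripper's body presses on something with over 40 N, if the wrist force passes 120 N, or if a joint passes its speed limit or range.

ROBOT

A 7-joint arm with a two-finger parallel gripper is mounted at the origin on the work surface. World frame = base frame: x ahead of the robot, y to its left, z up, the work surface at z = 0. Lengths are in m, angles in rad, forces in N, time in s.
With the tool pointing down it reaches from about 0.375 to 0.925 m from the base axis. Payload 3.1 kg.
Tool frame: the origin (TCP) lies midway between the tips of the shut fingers; the grasp point (between the pads) lies 19 mm behind it; z points along the fingers, y is the direction in which the jaws open and shut (so a half turn about z gives the same grasp; the last joint's range is limited). The gripper opens to 85 mm and grips with 20 to 120 N. Pads are 22 mm wide; open, the fingers measure 114 mm over their backs; the gripper's body (76 mm by 85 mm) begins 54 mm behind the grasp point. The pads swing forward as they close: fully open they stand 13 mm farther back than shut.
Start: joints at [1.059, 0.383, 0.044, 1.598, -0.018, 1.161, -0.05], TCP at [0.261, -0.595, 0.231] pointing down, gripper open.
Joint ranges: [-2.61, 2.61], [-0.41, 2.15], [-1.48, 1.57], [0, 2.5], [-1.57, 4.71], [0.05, 1.97], [-2.85, 2.85]. Speed limits (rad/s): [2.79, 2.79, 3.14, 3.14, 3.14, 3.14, 3.14].

INTERFACE

Orientations are given as a rotation vector (axis times angle).
In Python, from plant import move_to, movel, goto_joints, open_gripper, grasp, wait, inverse_kinematics, read_state, camera, IKError, hand_in gives the robot as it stands. Calls block until the motion is done:
- move_to(position, orientation): joint-space move of the TCP to a pose.
- movel(position, rotation=None, vel=0.15, f_stop=None): straight line of the TCP; rotation=None keeps the orientation; vel is the mean speed in m/s. With f_stop (N) it stops when the force on the tool has changed by that much, and returns True; else False.
- goto_joints(angles): joint-space move.
- open_gripper() and grasp(grasp_force=None): open the fingers fully, or close them until they stop; grasp_force is the grip in N (None keeps the last).
- wait(seconds).
- inverse_kinematics(position, orientation): joint angles nearest the present ones, or None.
- read_state(): the state.
- camera(name): name is "scene" or "top" or "wrist"; returns a dict with "image" (384x512x3 uint8, blue, green, red), "z_map" (384x512 float32, m along the optical axis (not along the pixel's ray), 0 where there is no reading), "vfov" (degrees; the focal length in pixels is half the picture's height over the tangent of half this angle, whatever the lens; pixels are square), "cx", "cy" (the principal point, pixels), "distortion" ([k1, k2, p1, p2, k3] as OpenCV has them; the pictures are not rectified), "R" (3x3) and "t" (3): a world point X has camera coordinates R X + t. Camera axes: x right, y down, z forward; pixel columns grow to the right and rows downward; lengths in m; the calibration is good to about 2 mm. A picture is of the moment at which its call begins.
A pose or a line that the arm cannot do raises IKError and nothing moves.
- hand_in(): hands the job in, once; it reports no verdict.
The state is a dict: "clock": time; "joints": joint angles; "qvel": joint speeds; "effort": joint torques, N m; "ee_pos": TCP position; "orientation": TCP orientation; "ft_force": force on the tool from outside, world axes, zero at the start; "moment": the same for the moment, N m; "opening": finger opening in m.
Only numpy, scipy, OpenCV 4.12 (cv2) and the standard library are available. Lean on these libraries where they do the work, as an engineer would, in place of code of your own. Each camera call takes 0.05 s, during which the arm holds its last target.

## Working session

There is one attempt and no reset: what is moved stays moved. The work goes in short steps, each a Python script; the robot and the scene stay as the last script left them, time stands still between calls to the robot, and variables do not carry over. Pictures are saved under pics/ and viewed, and the job is handed in when it is done.

```bash
ls; mkdir -p pics
python3 - <<'E'
from plant import *
import cv2,pickle
d={}
for n in ("scene","top","wrist"):
    c=camera(n); d[n]=c; cv2.imwrite(f"pics/{n}0.png",c["image"])
    print(n,c["vfov"],c["cx"],c["cy"],c["distortion"],c["R"],c["t"])
pickle.dump(d,open("c0.pkl","wb"))
s=read_state();print(s)
E
```

```text
pics
scene 42.87656773863486 256.0424967936502 187.3507898535519 [-0.00413772  0.          0.          0.          0.        ] [[-0.77633416  0.63026181  0.00867936]
 [ 0.47351161  0.59223294 -0.65195621]
 [-0.41604331 -0.5020261  -0.75820694]] [ 0.37840913 -0.1539658   1.67386413]
top 50.538307242466495 254.12091945468697 187.48912398274751 [0.04359787 0.         0.         0.         0.        ] [[ 0.00590976 -0.99995483  0.0074442 ]
 [-0.98140149 -0.0072282  -0.19183031]
 [ 0.19187546 -0.00617208 -0.98139987]] [-0.00655396  0.50794458  1.46179508]
wrist 68.86592982038454 256.5061903606736 194.54174801895172 [0.00286993 0.         0.         0.         0.        ] [[ 0.4021952  -0.91555167 -0.00204011]
 [-0.87100004 -0.38330874  0.30730008]
 [-0.28213109 -0.12181768 -0.95161048]] [-0.6481688  -0.04048049  0.37897537]
{'clock': 0.15, 'joints': array([ 1.05922102,  0.38361227,  0.04385569,  1.59921934, -0.0178919 ,
        1.16120529, -0.04989698]), 'qvel': array([ 0.000812  , -0.00316861,  0.00096039, -0.00480292,  0.00184226,
        0.00017922,  0.0013639 ]), 'effort': array([ 2.12961066e-03, -4.34053051e+01,  1.02706432e+00, -2.49979949e+01,
        1.07631137e-02,  7.20174387e-03, -6.19282886e-06]), 'ee_pos': array([ 0.26104027, -0.59447016,  0.23019574]), 'orientation': array([-3.07263585e+00, -6.45033137e-01,  8.36777321e-04]), 'ft_force': array([-0.14925779, -0.03795655,  0.46275126]), 'moment': array([ 0.05192771, -0.02218626, -0.00465101]), 'opening': 0.08526959582841995}
```

View pics/scene0.png

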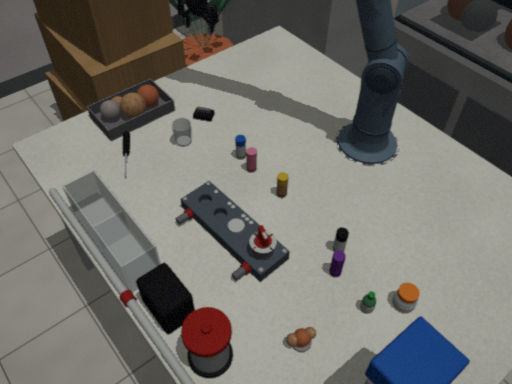

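View pics/top0.png

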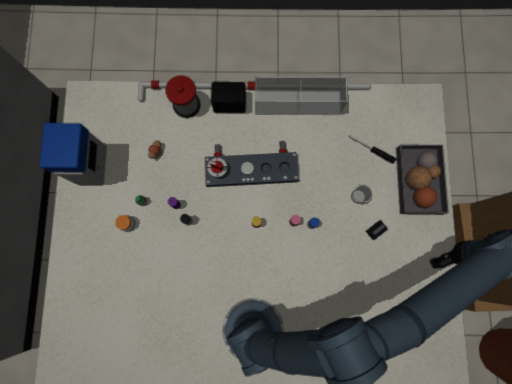

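```bash
cat > h.py <<'E'
import numpy as np,cv2,pickle
def ray(c,uv):
    f=192/np.tan(np.radians(c["vfov"])/2)
    K=np.array([[f,0,c["cx"]],[0,f,c["cy"]],[0,0,1]])
    p=cv2.undistortPoints(np.array(uv,float).reshape(-1,1,2),K,np.array(c["distortion"],float))[:,0]
    return np.c_[p,np.ones(len(p))]
def proj(c,X):
    f=192/np.tan(np.radians(c["vfov"])/2)
    K=np.array([[f,0,c["cx"]],[0,f,c["cy"]],[0,0,1]])
    return cv2.projectPoints(np.array(X,float).reshape(-1,1,3),cv2.Rodrigues(np.array(c["R"]))[0],np.array(c["t"],float),K,np.array(c["distortion"],float))[0][:,0]
def onplane(c,uv,z):
    d=ray(c,uv)@np.array(c["R"]); o=-np.array(c["R"]).T@c["t"]
    return o+d*((z-o[2])/d[:,2])[:,None]
def cloud(c):
    v,u=np.mgrid[0:384,0:512]; r=ray(c,np.c_[u.ravel(),v.ravel()])
    P=(r*c["z_map"].reshape(-1,1)-c["t"])@np.array(c["R"])
    P[c["z_map"].ravel()==0]=np.nan
    return P.reshape(384,512,3)
E
python3 - <<'E'
from h import *
d=pickle.load(open("c0.pkl","rb"))
im=d["top"]["image"][140:240,105:335];cv2.imwrite("pics/topc.png",cv2.resize(im,None,fx=3.4,fy=3.4,interpolation=cv2.INTER_CUBIC))
im=d["scene"]["image"][120:290,170:360];cv2.imwrite("pics/scc.png",cv2.resize(im,None,fx=3.5,fy=3.5,interpolation=cv2.INTER_CUBIC))
for n in("top","scene"):
    c=d[n];P=cloud(c)
    print(n)
    for nm,uv in ({"blue":(314,223),"pink":(295,220),"yel":(257,222),"black":(185,219),"purp":(173,202),"screw":(217,167),"p1":(284,168),"cap3":(248,168)} if n=="top" else {"blue":(241,140),"black":(342,233),"purp":(338,257),"pink":(252,153),"yel":(283,178)}).items():
        print(nm,P[uv[1],uv[0]].round(4),onplane(c,[uv],.085).round(4))
E
```

```text
top
blue [ 0.3738 -0.2173  0.0836] [[ 0.3736 -0.2171  0.085 ]]
pink [ 0.3835 -0.1493  0.0877] [[ 0.3838 -0.1496  0.085 ]]
yel [ 0.3758 -0.014   0.0837] [[ 0.3757 -0.014   0.085 ]]
black [0.3849 0.2427 0.0841] [[0.3848 0.2425 0.085 ]]
purp [0.4464 0.2886 0.081 ] [[0.4458 0.2878 0.085 ]]
screw [0.5683 0.1304 0.1173] [[0.5763 0.1332 0.085 ]]
p1 [ 0.5929 -0.118   0.0101] [[ 0.5745 -0.1119  0.085 ]]
cap3 [0.5823 0.0202 0.0488] [[0.5735 0.0199 0.085 ]]
scene
blue [ 0.3812 -0.2079  0.0831] [[ 0.3825 -0.2063  0.085 ]]
black [0.3913 0.2491 0.085 ] [[0.3913 0.2491 0.085 ]]
purp [0.4549 0.2967 0.0861] [[0.4543 0.2963 0.085 ]]
pink [ 0.3893 -0.1419  0.0816] [[ 0.3914 -0.1393  0.085 ]]
yel [0.3859 0.0004 0.087 ] [[ 0.3847 -0.0009  0.085 ]]
```

View pics/topc.png

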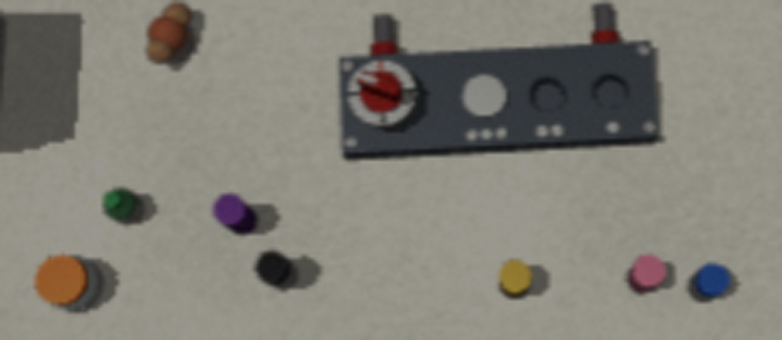

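View pics/scc.png

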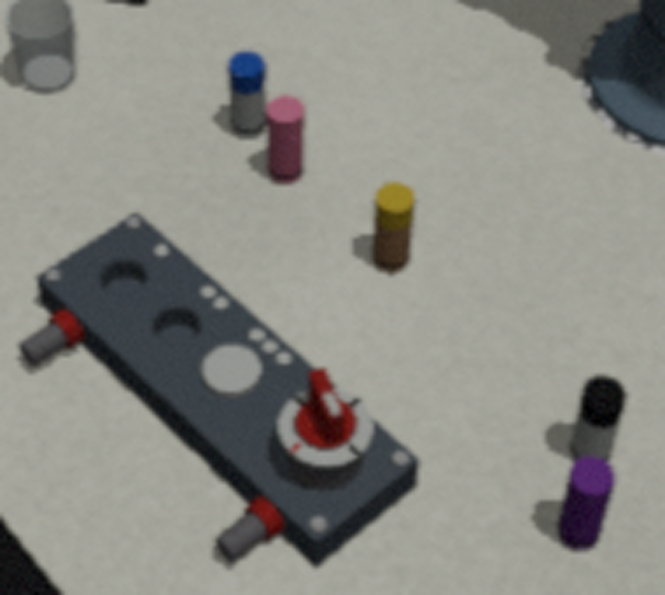

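```bash
cat >> h.py <<'E'
from scipy.spatial.transform import Rotation as Ro
def ori(yaw):
    """jaw (tool y) direction at angle yaw in the world xy-plane, tool down"""
    y=np.array([np.cos(yaw),np.sin(yaw),0]);z=np.array([0,0,-1.]);x=np.cross(y,z)
    return Ro.from_matrix(np.c_[x,y,z]).as_rotvec()
E
python3 - <<'E'
from h import *
from plant import *
for p in [(.377,-.212,.046),(.388,.246,.046),(.577,-.118,.061),(.577,.13,.1)]:
  for yaw in (0,np.pi/2,np.pi,-np.pi/2):
    q=inverse_kinematics(p,ori(yaw)); print(p,yaw,None if q is None else np.round(q,2))
c=camera("wrist")
print(-np.array(c["R"]).T@c["t"], read_state()["ee_pos"], Ro.from_rotvec(read_state()["orientation"]).as_matrix())
E
```

```text
(0.377, -0.212, 0.046) 0 [ 0.74  0.28 -0.35  2.22  0.16  0.66  0.28]
(0.377, -0.212, 0.046) 1.5707963267948966 [ 0.9   0.31 -0.52  2.22  0.25  0.67  1.78]
(0.377, -0.212, 0.046) 3.141592653589793 [ 0.35  0.26  0.07  2.24 -0.03  0.64 -2.7 ]
(0.377, -0.212, 0.046) -1.5707963267948966 [ 0.55  0.27 -0.15  2.23  0.06  0.65 -1.21]
(0.388, 0.246, 0.046) 0 [ 0.06  0.42 -0.8   2.15  0.45  0.74 -1.03]
(0.388, 0.246, 0.046) 1.5707963267948966 [ 0.08  0.43 -0.82  2.15  0.46  0.75  0.53]
(0.388, 0.246, 0.046) 3.141592653589793 [ 0.4   0.69 -1.24  2.14  0.84  0.95  1.81]
(0.388, 0.246, 0.046) -1.5707963267948966 [ 0.2   0.49 -0.96  2.14  0.58  0.79 -2.7 ]
(0.577, -0.118, 0.061) 0 [ 0.52  0.52 -0.48  1.85  0.31  0.84 -0.11]
(0.577, -0.118, 0.061) 1.5707963267948966 [ 0.58  0.54 -0.56  1.85  0.37  0.86  1.42]
(0.577, -0.118, 0.061) 3.141592653589793 [-0.79  1.08  1.36  1.91 -1.15  1.24 -2.15]
(0.577, -0.118, 0.061) -1.5707963267948966 [ 0.32  0.49 -0.22  1.86  0.14  0.81 -1.55]
(0.577, 0.13, 0.1) 0 [ 0.25  0.52 -0.67  1.82  0.39  0.94 -0.59]
(0.577, 0.13, 0.1) 1.5707963267948966 [ 0.33  0.55 -0.78  1.81  0.47  0.97  0.92]
(0.577, 0.13, 0.1) 3.141592653589793 [ 0.62  0.83 -1.25  1.8   0.86  1.18  2.23]
(0.577, 0.13, 0.1) -1.5707963267948966 [ 0.21  0.5  -0.61  1.82  0.35  0.93 -2.13]
[ 0.33238443 -0.56285306  0.37192843] [ 0.2611411  -0.59459583  0.23036553] [[ 9.15580946e-01  4.02133073e-01 -7.22905685e-04]
 [ 4.02133720e-01 -9.15579676e-01  1.52596717e-03]
 [-4.82358837e-05 -1.68785122e-03 -9.99998574e-01]]
```

Run:
```python
from h import *
from plant import *
d={}
move_to((.377,-.212,.20),ori(0)); wait(.2)
d["w1"]=camera("wrist"); cv2.imwrite("pics/w1.png",d["w1"]["image"])
move_to((.56,-.12,.25),ori(0)); wait(.2)
d["w2"]=camera("wrist"); cv2.imwrite("pics/w2.png",d["w2"]["image"])
pickle.dump(d,open("c1.pkl","wb")); print(read_state()["clock"])
```

```text
3.0417
```

View pics/w1.png

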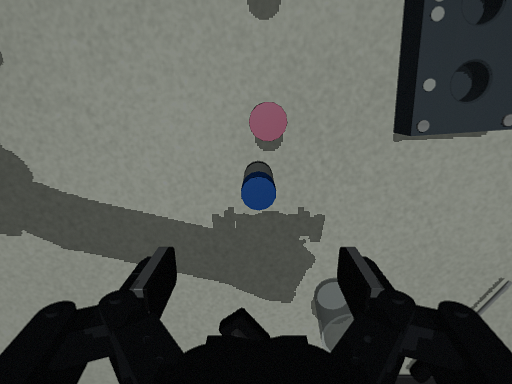

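View pics/w2.png

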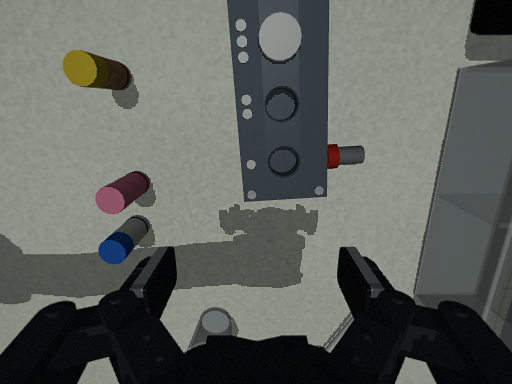

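```bash
cat > m.py <<'E'
from h import *
def blob(im,lo,hi,seed,ero=0):
    hsv=cv2.cvtColor(im,cv2.COLOR_BGR2HSV); m=cv2.inRange(hsv,lo,hi)
    n,l,s,ce=cv2.connectedComponentsWithStats(m)
    k=l[seed[1],seed[0]]; assert k>0,hsv[seed[1],seed[0]]
    return (l==k).astype(np.uint8),ce[k],s[k]
def seg(c,seed,z,tol=.004,col=None):
    """centre/radius of the level surface at height z around the seed, from depth"""
    P=cloud(c); m=(abs(P[...,2]-z)<tol).astype(np.uint8)
    if col is not None: m&=col
    n,l,s,ce=cv2.connectedComponentsWithStats(m,connectivity=4); k=l[seed[1],seed[0]]
    assert k>0,P[seed[1],seed[0]]
    m=(l==k).astype(np.uint8); cn=max(cv2.findContours(m,cv2.RETR_EXTERNAL,cv2.CHAIN_APPROX_NONE)[0],key=len)[:,0].astype(float)
    Q=onplane(c,cn,z)[:,:2]; (x,y),r=cv2.minEnclosingCircle(Q.astype(np.float32))
    A=np.c_[2*Q,np.ones(len(Q))]; a=np.linalg.lstsq(A,(Q**2).sum(1),rcond=None)[0]
    return np.array([x,y,r]).round(4),np.array([a[0],a[1],np.sqrt(a[2]+a[0]**2+a[1]**2)]).round(4)
E
python3 - <<'E'
from m import *
d=pickle.load(open("c1.pkl","rb"))
print("blue",seg(d["w1"],(258,193),.085)); print("pink",seg(d["w1"],(268,122),.085))
print("blue w2",seg(d["w2"],(113,249),.085))
c=d["w2"];P=cloud(c)
# ports: points well below block top inside hole neighbourhood
for uv in ((284,161),(282,104)):
    print(P[uv[1],uv[0]].round(4))
m=(abs(P[...,2]-.040)<.006).astype(np.uint8)
cv2.imwrite("pics/bm.png",m*255)
cs,h=cv2.findContours(m,cv2.RETR_CCOMP,cv2.CHAIN_APPROX_NONE)
for q,hh in zip(cs,h[0]):
    if len(q)>40:
        Q=onplane(c,q[:,0].astype(float),.04)[:,:2]
        A=np.c_[2*Q,np.ones(len(Q))]; a=np.linalg.lstsq(A,(Q**2).sum(1),rcond=None)[0]
        r=np.sqrt(a[2]+a[0]**2+a[1]**2)
        print(len(q),hh[3],a[:2].round(4),r.round(4),q[:,0].mean(0), (np.hypot(*(Q-a[:2]).T)-r).std())
        if hh[3]<0 and len(q)>300:
            print(cv2.minAreaRect((Q*1000).astype(np.float32)))
E
```

```text
blue (array([ 0.378 , -0.2155,  0.0174]), array([ 0.3778, -0.2156,  0.0166]))
pink (array([ 0.3862, -0.149 ,  0.0171]), array([ 0.3863, -0.149 ,  0.0165]))
blue w2 (array([ 0.38  , -0.215 ,  0.0181]), array([ 0.3796, -0.215 ,  0.0169]))
[ 0.5947 -0.1177  0.0123]
[ 0.59   -0.0434  0.0137]
83 -1 [ 0.4865 -0.388 ] 0.0254 [212.56626506 325.96385542] 0.0035873832839511234
149 -1 [ 0.8725 -0.281 ] 0.0521 [502.02013423 273.93288591] 0.009935793207078351
62 -1 [ 0.381  -0.2137] 0.0143 [132.5        230.43548387] 0.0023733382551577105
67 -1 [ 0.389  -0.1475] 0.0149 [133.20895522 184.49253731] 0.001848728558986608
506 -1 [ 0.8542 -0.1607] 0.1068 [454.48418972 183.27667984] 0.04159759735702914
((814.0429077148438, -167.17262268066406), (11.476627349853516, 334.57159423828125), 0.004705030936747789)
85 -1 [ 0.3815 -0.0091] 0.0157 [112.09411765  75.38823529] 0.0016455557694462397
98 -1 [0.8243 0.0479] 0.0137 [496.91836735  17.84693878] 0.003705007793610972
622 -1 [ 0.5852 -0.0479] 0.0959 [284.35691318 100.18649518] 0.023659952539996313
((595.0372314453125, -47.78533172607422), (124.96577453613281, 229.84738159179688), 3.616696834564209)
84 34 [ 0.5911 -0.1124] 0.0191 [283.38095238 160.95238095] 0.00037766496350668383
93 34 [ 0.5867 -0.0435] 0.0192 [281.17204301 103.77419355] 0.0003106476956884128
134 34 [0.5833 0.0276] 0.0247 [279.54477612  36.43283582] 0.00033024400926157647
```

View pics/bm.png

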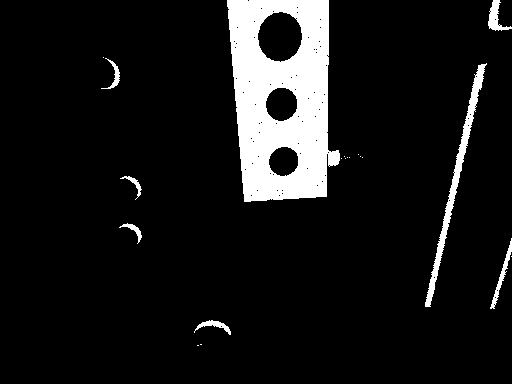

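Run:
```python
from m import *
from plant import *
B=(.378,-.2155)
move_to((*B,.16),ori(0)); 
print(movel((*B,.042),vel=.12,f_stop=15))
grasp(40); s=read_state(); print(s["opening"],s["ee_pos"],s["ft_force"])
movel((*B,.15),vel=.12); wait(.2)
s=read_state(); print(s["opening"],s["ee_pos"],s["ft_force"],s["clock"])
c=camera("wrist"); cv2.imwrite("pics/w3.png",c["image"]); pickle.dump(c,open("w3.pkl","wb"))
```

```text
False
0.03281124842849219 [ 0.37826417 -0.21573998  0.04246039] [-0.00984393  0.82017086  3.94201435]
0.03279959333351881 [ 0.37743154 -0.21515031  0.14919511] [ 0.88746726  0.58705375 -0.17967795] 6.8583
```

View pics/w3.png

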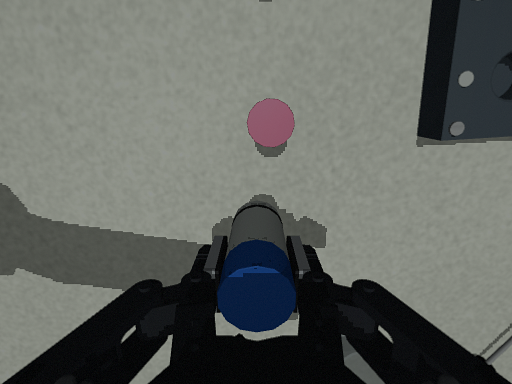

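Run:
```python
from m import *
c=pickle.load(open("w3.pkl","rb"));P=cloud(c)
print(P[300,257],P[285,257],P[320,257])
m,ce,s=blob(c["image"],(100,80,30),(130,255,255),(257,300))
for z in (P[300,257,2],.192): print(seg(c,(257,300),z,.003,m))
```

```text
[ 0.37674532 -0.2151904   0.19178666] [ 0.37674159 -0.20842242  0.19084526] [ 0.37675317 -0.22610216  0.19120701]
(array([ 0.3763, -0.2144,  0.0176]), array([ 0.3764, -0.2144,  0.0168]))
(array([ 0.3763, -0.2142,  0.0176]), array([ 0.3764, -0.2143,  0.0168]))
```

```bash
cat > ins.py <<'E'
from m import *
from plant import *
def insert(x,y,zf):
    # spiral of trial offsets; zf = TCP height when the cart is on the port floor
    movel((x,y,zf+.033),vel=.12); wait(.15)
    offs=[(0,0)]+[(r*np.cos(a),r*np.sin(a)) for r in (.002,.0035) for a in np.arange(0,2*np.pi,np.pi/3)]
    for ox,oy in offs:
        e=np.array(read_state()["ee_pos"])
        if (ox,oy)!=(0,0): movel((x+ox,y+oy,zf+.029),vel=.06); wait(.1)
        st=movel((x+ox,y+oy,zf-.002),vel=.05,f_stop=10)
        s=read_state(); print(np.round((ox,oy),4),st,s["ee_pos"].round(4),s["ft_force"].round(1),round(s["clock"],2))
        if s["ee_pos"][2]<zf+.004: return True
    return False
E
python3 - <<'E'
from ins import *
x,y=.5921,-.1132
movel((.378,-.2155,.17),vel=.15)
move_to((x,y,.13),ori(0))
ok=insert(x,y,.0575); print(ok)
c=camera("wrist"); cv2.imwrite("pics/w4.png",c["image"])
E
```

```text
[0 0] True [ 0.5912 -0.1131  0.0575] [-0.8  0.4  3.9] 9.4
True
```

View pics/w4.png

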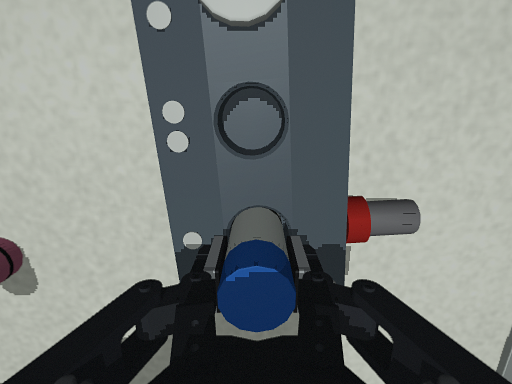

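Run:
```python
from ins import *
s=read_state()
open_gripper(); p=read_state()["ee_pos"]
movel((p[0],p[1],.17),vel=.15)
move_to((.575,.06,.25),ori(0)); wait(.15)
c=camera("wrist"); cv2.imwrite("pics/w5.png",c["image"])
move_to((.388,.246,.2),ori(0)); wait(.15)
c2=camera("wrist"); cv2.imwrite("pics/w6.png",c2["image"])
pickle.dump((c,c2),open("w56.pkl","wb")); print(read_state()["clock"])
```

```text
13.1417
```

View pics/w5.png

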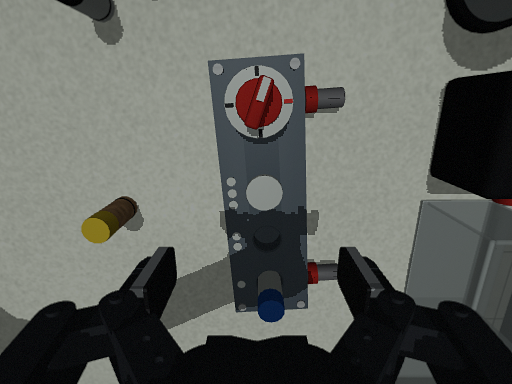

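View pics/w6.png

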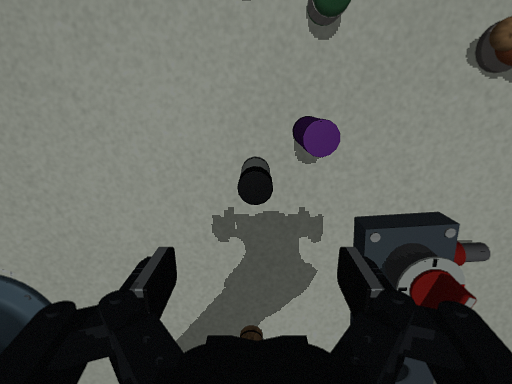

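Run:
```python
from m import *
c,c2=pickle.load(open("w56.pkl","rb"))
print("black",seg(c2,(255,186),.085),"purple",seg(c2,(320,138),.085))
P=cloud(c); print("blue", P[308,271], "bar top",P[88,265],P[98,260])
# bar: points z>.11 near the screw
M=(P[...,2]>.118)&(P[...,2]<.145)&(np.hypot(P[...,0]-.575,P[...,1]-.136)<.05)
v,u=np.nonzero(M); Q=onplane(c,np.c_[u,v],.131)[:,:2]
r=cv2.minAreaRect((Q*1000).astype(np.float32)); print(len(Q),r,Q.mean(0),np.median(P[M][:,2]))
w,V=np.linalg.eigh(np.cov(Q.T)); print(V[:,1],np.sqrt(w))
hsv=cv2.cvtColor(c["image"],cv2.COLOR_BGR2HSV)
W=M&(hsv[...,1]<60)&(hsv[...,2]>120); v,u=np.nonzero(W); S=onplane(c,np.c_[u,v],.131)[:,:2]; print(len(S),S.mean(0),S.mean(0)-Q.mean(0))
cv2.imwrite("pics/w5c.png",cv2.resize(c["image"][50:150,200:320],None,fx=6,fy=6,interpolation=cv2.INTER_CUBIC))
```

```text
black (array([0.3875, 0.2479, 0.0174]), array([0.3875, 0.2479, 0.0166])) purple (array([0.4475, 0.2945, 0.0174]), array([0.4477, 0.2945, 0.0166]))
blue [ 0.59087886 -0.10915914  0.09903883] bar top [0.58148549 0.14805798 0.13056475] [0.57714254 0.13989762 0.13062694]
840 ((575.750244140625, 136.12149047851562), (45.21810531616211, 13.751736640930176), 70.23831176757812) [0.57590601 0.13670011] 0.12995270109057566
[0.33921273 0.94070969] [0.00394091 0.01287871]
196 [0.57986611 0.14749506] [0.0039601  0.01079494]
```

View pics/w5c.png

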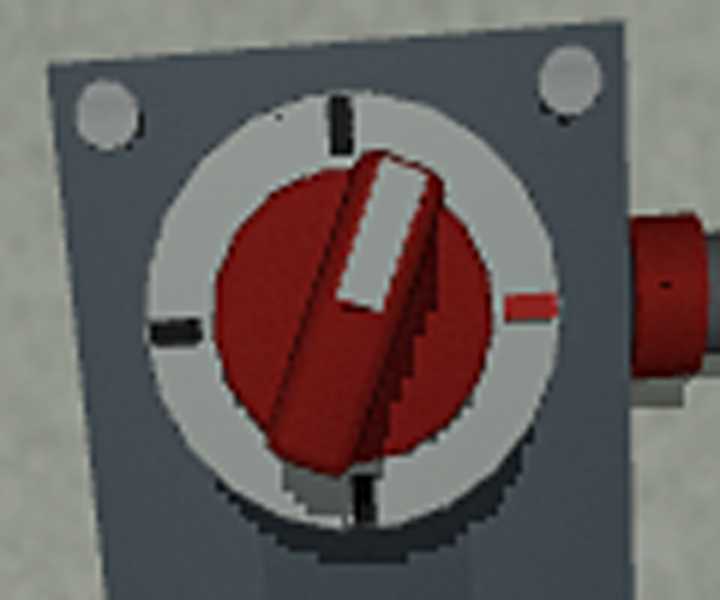

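Run:
```python
from ins import *
B=(.3878,.2475)
movel((*B,.16),vel=.15)
print(movel((*B,.042),vel=.12,f_stop=15))
grasp(40); s=read_state(); print(s["opening"],s["ee_pos"],s["ft_force"])
zg=s["ee_pos"][2]
movel((*B,.17),vel=.15); wait(.15)
s=read_state(); print(s["opening"],s["ee_pos"],s["ft_force"],s["clock"])
c=camera("wrist"); cv2.imwrite("pics/w7.png",c["image"]); pickle.dump(c,open("w7.pkl","wb"))
P=cloud(c); z=P[300,257,2]; print(z,seg(c,(257,300),z,.003),s["ee_pos"])
```

```text
False
0.03300053406774827 [0.38817646 0.24761298 0.04241966] [-1.07023483 -1.17382023  4.02734214]
0.032847718542948955 [0.38693107 0.24695627 0.16882247] [-0.72506553 -0.23015524 -1.68640219] 16.375
0.21052679252475415 (array([0.3859, 0.2479, 0.0181]), array([0.386 , 0.2477, 0.0172])) [0.38693107 0.24695627 0.16882247]
```

View pics/w7.png

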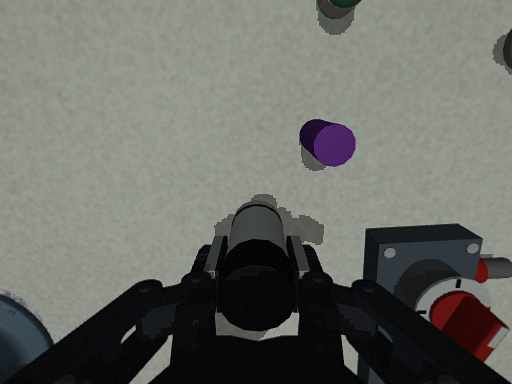

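Run:
```python
from ins import *
x,y=.5877,-.0443
movel((.3878,.2475,.23),vel=.15)
move_to((x,y,.22),ori(0))
movel((x,y,.12),vel=.15)
ok=insert(x,y,.0575); print(ok)
c=camera("wrist"); cv2.imwrite("pics/w8.png",c["image"])
```

```text
[0 0] True [ 0.5868 -0.0444  0.0575] [-0.5 -0.2  4.3] 20.3
True
```

View pics/w8.png

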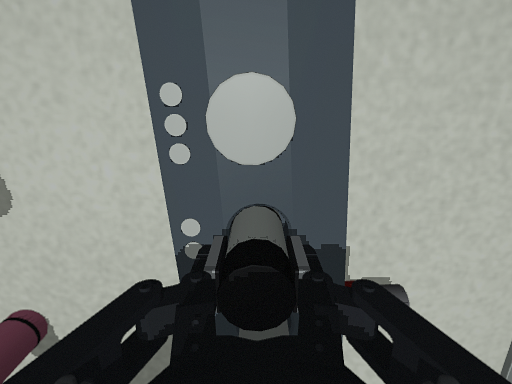

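Run:
```python
from ins import *
open_gripper(); p=read_state()["ee_pos"]
movel((p[0],p[1],.2),vel=.15)
x,y=.5765,.1355; yaw=np.radians(70.2-90)
move_to((x,y,.22),ori(yaw)); wait(.1)
t=camera("top"); w=camera("wrist"); pickle.dump((t,w),open("w9.pkl","wb")); 
cv2.imwrite("pics/w9.png",w["image"]); cv2.imwrite("pics/t9.png",cv2.resize(t["image"][140:240,105:335],None,fx=3.4,fy=3.4))
print(movel((x,y,.101),vel=.12,f_stop=10))
grasp(40); wait(.2); s=read_state(); print(s["opening"],s["ee_pos"],s["ft_force"],s["moment"],s["joints"].round(3),s["clock"])
w=camera("wrist"); cv2.imwrite("pics/w10.png",w["image"])
```

```text
False
0.013548285146583771 [0.57652508 0.13547189 0.10119279] [-1.17680493  0.07864498  1.71151384] [-0.085771    0.17352583  0.02156919] [ 0.205  0.504 -0.625  1.817  0.359  0.936 -0.923] 24.975
```

View pics/w9.png

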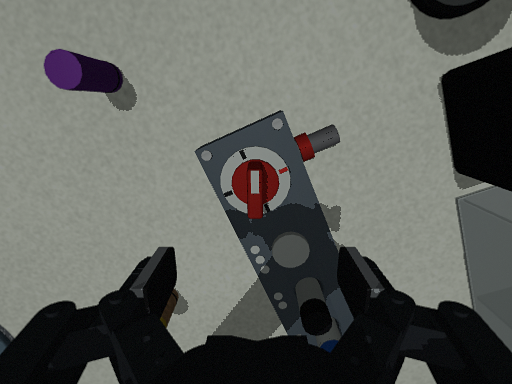

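View pics/w10.png

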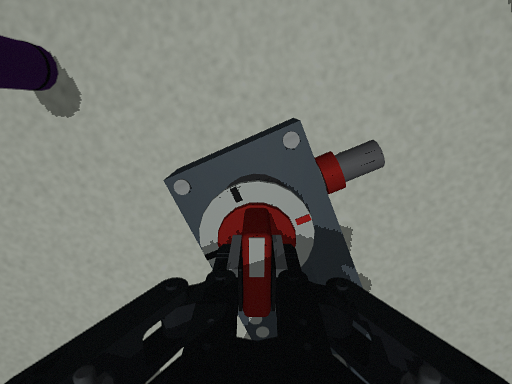

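View pics/t9.png

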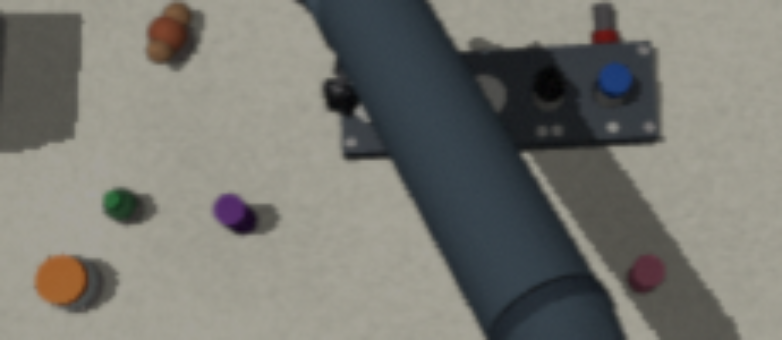

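```bash
cat > turn.py <<'E'
from ins import *
def yaw():
    y=Ro.from_rotvec(read_state()["orientation"]).as_matrix()[:,1]; return np.arctan2(y[1],y[0])
def rep(q7):
    s=read_state(); print(round(q7,3),s["joints"][6].round(3),"yaw",yaw().round(3),"M",s["moment"].round(2),"F",s["ft_force"].round(1),s["opening"].round(4),round(s["clock"],2)); return s
E
python3 - <<'E'
from turn import *
q=np.array(read_state()["joints"]); q0=q[6]
for d in (.3,.6,.9,1.05,1.1,1.15,1.2,1.25):
    q[6]=q0-d; goto_joints(q); s=rep(q[6])
    if abs(s["moment"][2])>.8 : break
w=camera("wrist"); cv2.imwrite("pics/w11.png",w["image"])
E
```

```text
Traceback (most recent call last):
  File "turn.py", line 5, in rep
    s=read_state(); print(round(q7,3),s["joints"][6].round(3),"yaw",yaw().round(3),"M",s["moment"].round(2),"F",s["ft_force"].round(1),s["opening"].round(4),round(s["clock"],2)); return s
                                                                                                                                       ^^^^^^^^^^^^^^^^^^
AttributeError: 'float' object has no attribute 'round'
```

```bash
sed -i 's/s\["opening"\].round(4)/round(s["opening"],4)/' turn.py
python3 - <<'E'
from turn import *
q=np.array(read_state()["joints"]); rep(q[6])
for t in (-1.5,-1.8,-1.95,-2.02,-2.07,-2.11,-2.15,-2.19):
    q[6]=t; goto_joints(q); s=rep(q[6])
    if abs(s["moment"][2])>.8 : break
w=camera("wrist"); cv2.imwrite("pics/w11.png",w["image"]); pickle.dump(w,open("w11.pkl","wb"))
E
```

```text
-1.22 -1.22 yaw -0.643 M [-0.04  0.17 -0.1 ] F [-0.6 -1.   2.2] 0.0136 25.42
-1.5 -1.496 yaw -0.918 M [-0.01  0.24 -0.07] F [-1.8 -0.7  1.6] 0.0136 25.78
-1.8 -1.795 yaw -1.218 M [ 0.09  0.35 -0.03] F [-0.9 -0.2  2.6] 0.0136 26.18
-1.95 -1.944 yaw -1.367 M [ 0.17  0.38 -0.05] F [-1.4  0.6  2.6] 0.0132 26.44
-2.02 -2.016 yaw -1.438 M [ 0.21  0.47 -0.08] F [-2.   0.1  2.5] 0.0135 26.69
-2.07 -2.067 yaw -1.49 M [ 0.28  0.42 -0.05] F [-2.3  1.8  2.5] 0.0137 26.94
-2.11 -2.106 yaw -1.527 M [0.17 0.53 0.88] F [-1.6  1.5  3. ] 0.0134 27.19
```

View pics/w11.png

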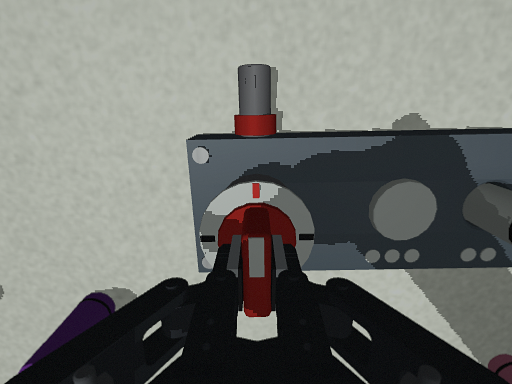

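Run:
```python
from turn import *
wait(.4); q=np.array(read_state()["joints"]); rep(q[6])
for t in (-1.8,-1.4,-1.0,-.7,-.517):
    q[6]=t; goto_joints(q); s=rep(q[6])
wait(.5); rep(q[6])
w=camera("wrist"); cv2.imwrite("pics/w12.png",w["image"]); pickle.dump((w,camera("scene"),camera("top")),open("w12.pkl","wb"))
from h import *
a=pickle.load(open("w12.pkl","rb"))
cv2.imwrite("pics/s12.png",cv2.resize(a[1]["image"][120:290,170:360],None,fx=3.5,fy=3.5,interpolation=cv2.INTER_CUBIC))
cv2.imwrite("pics/t12.png",cv2.resize(a[2]["image"][140:240,105:335],None,fx=3.4,fy=3.4))
```

```text
-2.109 -2.109 yaw -1.532 M [0.31 0.63 0.98] F [-2.7  1.5  2.8] 0.0134 27.64
-1.8 -1.804 yaw -1.228 M [0.4  0.61 0.04] F [-3.1  1.4  3.2] 0.0135 28.04
-1.4 -1.404 yaw -0.827 M [0.27 0.56 0.01] F [-2.1  1.8  2.4] 0.0133 28.51
-1.0 -1.004 yaw -0.427 M [0.2  0.42 0.03] F [-2.   1.3  1.8] 0.0131 28.98
-0.7 -0.705 yaw -0.127 M [0.09 0.21 0.07] F [-0.3  0.7  1.1] 0.0136 29.37
-0.517 -0.523 yaw 0.055 M [ 0.04 -0.04 -0.  ] F [0.  0.2 1. ] 0.0135 29.66
-0.517 -0.518 yaw 0.06 M [-0.22 -0.38 -0.04] F [ 1.  -0.9 -0.4] 0.0133 30.16
```

View pics/w12.png

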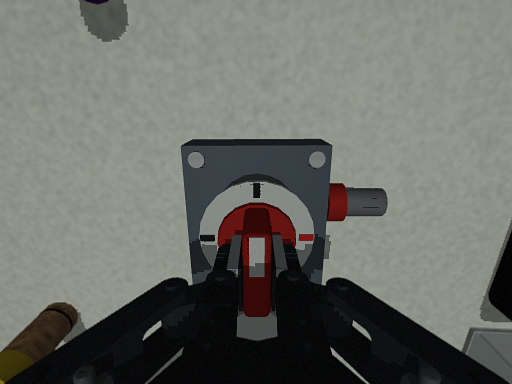

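View pics/s12.png

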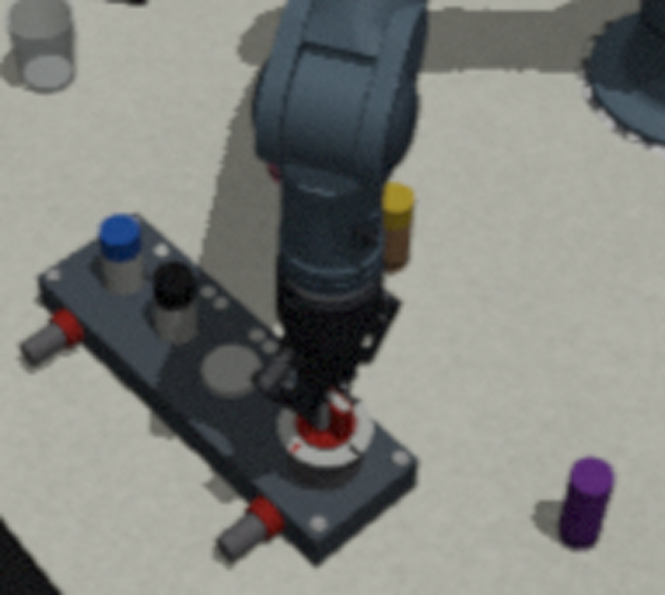

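View pics/t12.png

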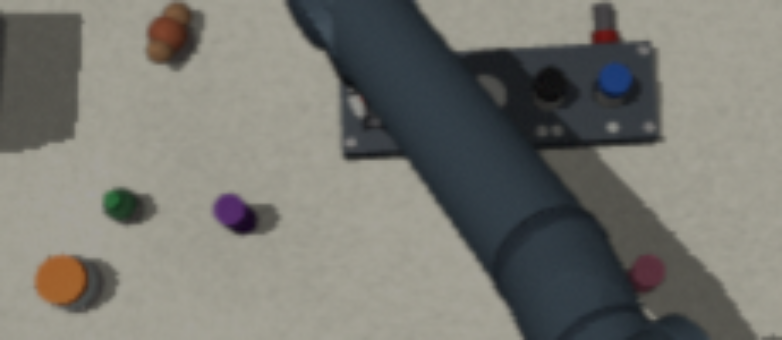

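Run:
```python
from m import *
a=pickle.load(open("w12.pkl","rb"))
c=a[1];P=cloud(c)
for uv in ((204,185),(219,198)): print(P[uv[1]-2:uv[1]+3,uv[0]-2:uv[0]+3,2].round(4).mean(), P[uv[1],uv[0]])
from plant import *
hand_in(); s=read_state(); print(s["clock"],s["opening"],s["qvel"].round(3))
```

```text
0.100396 [ 0.58959685 -0.11372347  0.0991567 ]
0.10046800000000002 [ 0.58612368 -0.04510562  0.10263579]
the job is handed in; nothing more can be done
the job is handed in; nothing more can be done
```

The job is done and handed in at about 30 s on the robot's clock; `hand_in` gives no verdict.

- **Cartridges:** The blue-capped one went into the one-dot port first, then the black-capped one into the two-dot port. Each went in at the first try. The tool stopped at 57.5 mm, exactly the height for fully home. The last scene picture puts both cap tops 100 mm above the bench, as they should be when home.
- **Thumbscrew:** I turned it clockwise from about 1.98 rad until the moment jumped to about 0.9–1.0 N m at the expected angle, with the pointer on the red mark. Then I backed it off a quarter turn. The last wrist picture shows the pointer on the black mark a quarter turn from the red one, with the gripper still closed on the bar at the 40 N setting.
- **Other things on the bench:** I touched nothing else, and the purple and pink look-alikes were left alone. In the last pictures the bystanders in view look unmoved by eye. I did not measure them, and some were hidden by the arm or outside the crops.
- **Disagreements and gaps:** The wrist camera disagreed with the gripper's own position by about 1 mm, which I corrected for when placing the cartridges. The state read after handing in returned nothing, so I could not confirm the screw was still and gripped after that point.

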